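Seat the stay's backplate and hold the chart locker lid at 40 degrees

ROBOT

A 6-joint arm with a two-finger parallel gripper is mounted at the origin on the work surface. World frame = base frame: x ahead of the robot, y to its left, z up, the work surface at z = 0. Lengths are in mm, angles in degrees, forces in N, time in s.
With the tool pointing down it reaches from about 350 to 850 mm from the base axis. Payload 8.1 kg.
Tool frame: the origin (TCP) lies midway between the tips of the shut fingers; the grasp point (between the pads) lies 19 mm behind it (hold_point_z is the distance from the TCP to the grasp point, in mm); z points along the fingers, y is the direction in which the jaws open and shut (so a half turn about z gives the same grasp; the last joint's range is limited). The gripper opens to 85 mm and grips with 20 to 120 N. Pads are 22 mm wide; open, the fingers measure 114 mm over their backs; the gripper's body (76 mm by 85 mm) begins 54 mm behind the grasp point. The pads swing forward as they close: fully open they stand 13 mm farther back than shut.
Start: joints at [67.128, 7.471, 85.268, -0, 87.261, -4.893], TCP at [185.184, 570.712, 231.292] pointing down, gripper open.
Joint ranges: [-169.43, 169.43], [-51.17, 129.36], [1.28, 143.12], [-76.62, 256.62], [0, 156.53], [-152.29, 152.29]. Speed limits (degrees/s): [136.94, 136.94, 159.86, 180, 180, 180].

INTERFACE

Orientations are given as [roll, pitch, yaw] about the fixed x, y, z axes, in that order (R = Rz(yaw) Ry(pitch) Rx(roll)).
In Python, from bench import sense, snapshot, camera_params, hand_in, hold_point_z gives the robot as it stands.
- The arm moves only by the tool servo_tool, never from a script. Its argument "motion" is a list of rows, each a list of 7 numbers: the finger opening in mm, from 0 to 85.4, then the shift along the tool's x, y, z in mm, then the turn, a rotation vector about the tool's x, y, z in rad. A call has 1 to 10 rows; each row shifts and turns the pose as measured when the row begins, along the tool's axes as they then stand; what a row does not reach is not made up. A row lasts 1/10 s, in which the tool goes at most 50 mm and 8.59 degrees, less where a joint would pass 70% of its speed; a pose out of reach is approached as far as the arm can. A call with a gripper value outside its range is refused whole. The fingers move at their own pace and stop on an object; "force" is the grip in N (left out, the last holds). Time passes only in rows, so rows that do not move let the fingers close. It gives the time, the measured TCP pose, the force and the opening at its end, in the units of the state.
- sense(): the state, without advancing time (a new reading comes with each control period).
- snapshot(name): name is "scene" or "top" or "wrist"; returns the picture (420x560x3 uint8, blue, green, red); there is no depth.
- camera_params(name): a dict with "fx", "fy", "cx", "cy" (pixels), "R" (3x3) and "t" (3): a world point X has camera coordinates R X + t; the wrist camera has in their place "tool_from_camera" (4x4, takes a point from camera to tool coordinates, whose origin is the TCP and whose axes are the flange's). Camera axes: x right, y down, z forward; pixel columns grow to the right and rows downward; lengths in mm; the calibration is good to about 2 mm. A picture is of the moment at which its call begins: read the wrist's pose just before it. camera_params takes no time and is no camera call.
- hand_in(): hands the job in, once; it reports no verdict.
The state is a dict: "time": time; "joint_pos": joint angles; "qd": joint speeds; "joint_efforts": joint torques, N m; "tool_pos": TCP position; "tcp_rot": TCP orientation; "ft_force": force on the tool from outside, world axes, zero at the start; "wrist_torque": the same for the moment, N m; "finger_gap": finger opening in mm.
Only numpy, scipy, OpenCV 4.12 (cv2) and the standard library are available. Lean on these libraries where they do the work, as an engineer would, in place of code of your own. Each camera call takes 0.05 s, during which the arm holds its last target. There are 200 camera calls.

TASK

The birch chart locker is getting a new lid stay: lower the aluminium backplate over the two locating pins on the locker's fixed ledge until it rests flush, and let go of it. Then take the lid by its steel bar, raise it to 40 degrees and hold it steady there, as the skipper will now fit the stay: the program finishes while the gripper still holds the lid open by the bar. Leave the other things where they are.

Things in the scene. Friction and masses are not known exactly. Their poses are not given: they have to be found in the camera images.
- backplate: Loose aluminium plate, 110 (x) x 50 (y) x 6 mm, 0.11 to 0.18 kg, with an upright lug at its middle: 30 (x) x 14 (y) mm, its top 46 mm above the plate's underside. Two through holes, 10.5 mm diameter, at x = -40 and +40 mm, y = 0. Same after half a turn. Origin: centre of the underside, z up. Lies flat on the table left or right of the locker, any heading.
- pin_mid (a point): Midpoint between two upright steel pins, on the top face (115 mm above table) of the locker's ledge, left of the lid. Pins at x = -40, +40 mm, y = 0: 8 mm diameter, 17 mm tall, top 4 mm tapered. Ledge 135 (y) x 260 mm (x), level with the closed lid's top. x away from robot, y left, z up. The seated plate's underside centre lies here, x along x. Locker fixed; place and heading vary.
- lid_hinge (a point): Middle of the hinge line at the lid's rear, 100 mm above the table; the line runs along this y. x points away from the robot, z up; does not turn with the lid. The closed birch lid reaches 230 mm from here towards -x, is 225 mm wide and 15 mm thick, its underside level with the hinge line.
- lid (a joint): Angle of the lid in rad: 0 closed (level, as at the start), growing as its front edge rises about the hinge; stop at 1.4. 40 degrees is 0.698. The lid weighs 0.5 to 0.8 kg, its hinge is free and it falls shut when released.
- lid_bar: Round steel pull bar on the lid's front, 10 mm diameter, 110 mm along its own y between two end posts. Origin: middle of its axis. Lid closed: 245 mm in front (-x) of the hinge line and 45 mm above it, i.e. 30 mm above the lid's top, 15 mm ahead of its front edge. Turns with the lid; the bar can turn between the finger pads, so the tool may stay vertical.
- torch: Black aluminium torch, 140 mm long, 36 mm diameter, lying; a bystander to be left where it is; origin at the centre of its underside
- compass: Grey plastic compass, round, 68 mm diameter, 25 mm tall, on the rear part of the ledge; a bystander to be left where it is; origin at the centre of its underside
- dividers: Stainless steel dividers, a lying V 155 mm long, 12 mm tall; a bystander to be left where it is; origin at the centre of its underside
- protractor: Clear acrylic square protractor, 125 x 125 x 4 mm; a bystander to be left where it is; origin at the centre of its underside
- paperweight: Green glass dome paperweight, 72 mm diameter, 39 mm tall; a bystander to be left where it is; origin at the centre of its underside
- screwdriver: Screwdriver lying on the table; a bystander to be left where it is
Things that resemble listed ones, but are neither listed nor needed, are in the scene too. What is shaped like the backplate but brown or purple is not meant.

How it is judged:
By the outcome, as a careful person would: the job done as asked, in the order asked, and still so for the second after the job is handed in, while the arm keeps its last pose, push and grip.
It also fails if it takes over 58 s, if anything falls off the work surface, if the arm or the gripper's body presses on something with over 40 N, if the wrist force passes 120 N, or if a joint passes its speed limit or range.

## Working session

There is one attempt and no reset: what is moved stays moved. The work goes in short steps, Python scripts to look and compute and a tool call to move; the robot and the scene stay as the last step left them, time stands still between calls to the robot, and variables do not carry over. Pictures are saved under pics/ and viewed, about 8 in all and at most 12, crops included, and the job is handed in when it is done.

Besides the shell and the picture viewer there is one more tool, called after "Call:" as a command line: name --pt "numbers of a row" for each row, then --argument value for the rest. servo_tool: Moves the arm, as the interface text tells. Its arguments: {"type":"object","properties":{"motion":{"type":"array"},"force":{"type":"number"}},"required":["motion"]}

```bash
mkdir -p pics && cat > h.py <<'E'
import numpy as np, cv2
from scipy.spatial.transform import Rotation as Ro
from bench import sense, snapshot, camera_params, hand_in, hold_point_z
def cam(n,s=None):
    p=camera_params(n);K=np.array([[p["fx"],0,p["cx"]],[0,p["fy"],p["cy"]],[0,0,1]])
    if n!="wrist": return K,np.array(p["R"]),np.array(p["t"])
    s=s or sense();T=np.eye(4);T[:3,:3]=Ro.from_euler("xyz",s["tcp_rot"],degrees=True).as_matrix();T[:3,3]=s["tool_pos"]
    M=np.linalg.inv(T@np.array(p["tool_from_camera"]));return K,M[:3,:3],M[:3,3]
def ray(c,u,v,z):
    K,R,t=c;d=R.T@np.linalg.solve(K,[u,v,1]);o=-R.T@t;return o+d*(z-o[2])/d[2]
def proj(c,X):
    K,R,t=c;q=K@(R@np.array(X,float)+t);return q[:2]/q[2]
E
python3 - <<'E'
from h import *
print(sense(),hold_point_z)
a=snapshot("scene");b=snapshot("top")
cv2.imwrite("pics/s0.png",a);cv2.imwrite("pics/t0.png",b)
for n in("scene","top"):
    K,R,t=cam(n);print(n,K[0,0],-R.T@t)
E
```

```text
{'time': 0.0, 'joint_pos': array([ 6.71263423e+01,  7.51393561e+00,  8.53294827e+01, -8.14780925e-04,
        8.72611643e+01, -4.89276933e+00]), 'qd': array([ 0.01695809, -0.05537337, -0.00243982, -0.02721367,  0.01578166,
       -0.05217437]), 'joint_efforts': array([ 5.52809815e-04, -5.69381225e+01, -5.00562644e+01, -4.45437990e-04,
        1.41718818e-02, -3.24832206e-05]), 'tool_pos': array([184.98738267, 570.19643003, 230.25470082]), 'tcp_rot': array([-1.79895729e+02, -8.10915673e-03,  1.62019144e+02]), 'ft_force': array([-0.02291928,  0.81224385, -0.19148676]), 'wrist_torque': array([-0.03010567, -0.05285049, -0.02115471]), 'finger_gap': 85.49705604836696} 18.700000000000003
scene 397.7130434875867 [ 974.96372714 -809.91804581  780.25161705]
top 417.4665559006404 [ 350.19755604   13.4332302  1482.91687107]
```

View pics/s0.png

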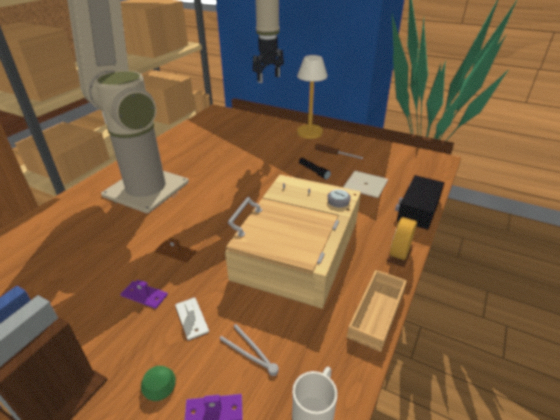

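View pics/t0.png

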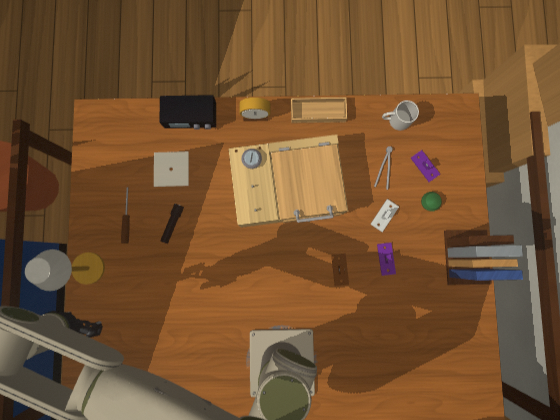

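Top view: the backplate candidates are silver-white (385,215), purple (425,166), purple (387,260) and brown (340,270). The silver one is aluminium, so I choose it. The ledge is at about (255,182) with pins near (254,186) and (257,210), and the bar is at (315,215).

```bash
python3 - <<'E'
from h import *
b=cv2.imread("pics/t0.png");c=cam("top")
h=cv2.cvtColor(b,cv2.COLOR_BGR2HSV)
m=((h[...,1]<60)&(h[...,2]>130)).astype(np.uint8);mm=np.zeros_like(m);mm[195:238,365:405]=1
cs,_=cv2.findContours(m*mm,0,2);k=max(cs,key=cv2.contourArea)
r=cv2.minAreaRect(k);print(r,ray(c,*r[0],6)); P=[ray(c,*p,6)[:2] for p in cv2.boxPoints(r)];print(np.round(P))
for n,u,v,z in(("pinA",254,186,130),("pinB",257,210,130),("bar",315,215,145),("comp",252,158,140),("c1",229,148,115),("c2",238,224,115),("c3",346,211,115),("c4",338,137,115)):print(n,ray(c,u,v,z).round())
x=cv2.resize(b[195:237,357:413],None,fx=7,fy=7,interpolation=2)
y=cv2.resize(b[130:230,225:350],None,fx=5,fy=5,interpolation=2)[:,:]
o=np.zeros((500,800,3),np.uint8);x=cv2.resize(x,(392,294));
cv2.imwrite("pics/c0.png",np.hstack([cv2.resize(y,(480,384)),cv2.copyMakeBorder(x,0,90,0,0,0)[:384,:320]]))
E
```

```text
((384.3076477050781, 215.0384521484375), (14.42220401763916, 30.231159210205078), 33.690067291259766) [ 494.32456912 -372.84679251    6.        ]
[[ 465. -320.]
 [ 554. -384.]
 [ 524. -426.]
 [ 436. -361.]]
pinA [586.  83. 130.]
pinB [506.  74. 130.]
bar [ 485. -113.  145.]
comp [677.  88. 140.]
c1 [719. 166. 115.]
c2 [463. 138. 115.]
c3 [ 499. -219.  115.]
c4 [ 751. -201.  115.]
```

View pics/c0.png

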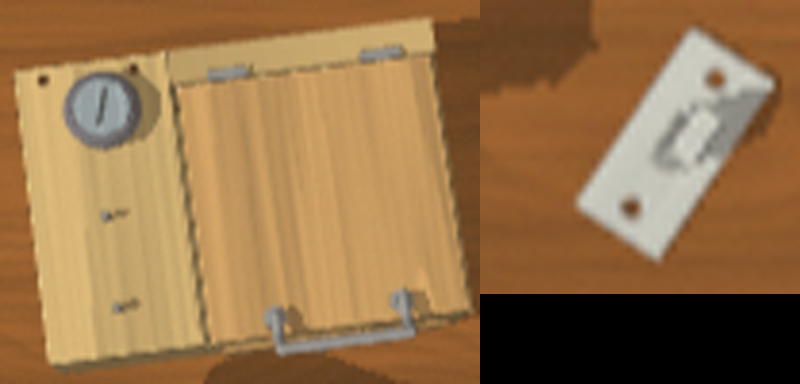

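```bash
cat >> h.py <<'E'
def go(xyz,yaw=None,s=None):
    s=s or sense();Rt=Ro.from_euler("xyz",s["tcp_rot"],degrees=True)
    Rg=Ro.from_euler("xyz",[180,0,s["tcp_rot"][2] if yaw is None else yaw],degrees=True)
    print("at",s["time"],s["tool_pos"].round(1),s["tcp_rot"].round(2),"shift",Rt.inv().apply(np.array(xyz)-s["tool_pos"]).round(1),"turn",(Rt.inv()*Rg).as_rotvec().round(4))
E
python3 - <<'E'
from h import *
print(np.round(camera_params("wrist")["tool_from_camera"],3),camera_params("wrist")["fx"])
c=cam("top")
H=[ray(c,390.6,206.1,6),ray(c,378.6,224.6,6)];d=H[0]-H[1];print("plate",(H[0]+H[1])/2,d,np.degrees(np.arctan2(d[1],d[0])))
A,B=ray(c,252.9,186.25,131),ray(c,256.25,209.9,131);d=A-B;print("pins",A,B,(A+B)/2,d,np.degrees(np.arctan2(d[1],d[0])))
A,B=ray(c,297.9,221.1,145),ray(c,332.3,216.2,145);d=A-B;print("bar",A,B,(A+B)/2,d,np.degrees(np.arctan2(-d[0],d[1])))
go([450,300,300],187.5)
E
```

```text
[[ 1.00000e-03 -9.59000e-01 -2.83000e-01  7.24430e+01]
 [ 1.00000e+00  1.00000e-03  1.00000e-03 -6.02000e-01]
 [-0.00000e+00 -2.83000e-01  9.59000e-01 -1.43117e+02]
 [ 0.00000e+00  0.00000e+00  0.00000e+00  1.00000e+00]] 292.1478693464723
plate [ 493.28384197 -373.89598795    6.        ] [ 65.327915   -45.98260259   0.        ] -35.14070755597689
pins [584.64888036  86.6326507  131.        ] [506.33334332  76.55396017 131.        ] [545.49111184  81.59330544 131.        ] [78.31553705 10.07869052  0.        ] 7.333279764970961
bar [466.10592392 -57.56102144 145.        ] [ 479.96877747 -168.72843003  145.        ] [ 473.0373507  -113.14472573  145.        ] [-13.86285354 111.16740858   0.        ] 7.10823236489366
at 0.1 [185.  570.2 230.3] [-1.7990e+02 -1.0000e-02  1.6202e+02] shift [-335.5 -175.3  -69.4] turn [-0.0017 -0.0005 -0.4447]
```

Call:
servo_tool --pt "85 -33.5 -17.5 -7 0 0 0" --pt "85 -33.5 -17.5 -7 0 0 0" --pt "85 -33.5 -17.5 -7 0 0 0" --pt "85 -33.5 -17.5 -7 0 0 0" --pt "85 -33.5 -17.5 -7 0 0 0" --pt "85 -33.5 -17.5 -7 0 0 0" --pt "85 -33.5 -17.5 -7 0 0 0" --pt "85 -33.5 -17.5 -7 0 0 0" --pt "85 -33.5 -17.5 -7 0 0 0" --pt "85 -33.5 -17.5 -7 0 0 0"

```text
time: 1.1
tool_pos: [453.5, 291.8, 295.9]
tcp_rot: [-179.3, -0.3, 162.5]
ft_force: [1.5, 0.4, 0.2]
finger_gap: 85.0
```

```bash
python3 -c "
from h import *
go([530,80,300],187.2)"
```

```text
at 1.1 [453.5 291.8 295.9] [-179.32   -0.32  162.54] shift [-136.5 -179.2   -2.8] turn [-0.0105 -0.0081 -0.4304]
```

Call:
servo_tool --pt "85 -27 -36 0 0 0 0" --pt "85 -27 -36 0 0 0 0" --pt "85 -27 -36 0 0 0 0" --pt "85 -27 -36 0 0 0 0" --pt "85 -27 -36 0 0 0 0" --pt "85 0 0 0 -0.002 -0.002 -0.11" --pt "85 0 0 0 -0.002 -0.002 -0.11" --pt "85 0 0 0 -0.002 -0.002 -0.11" --pt "85 0 0 0 -0.002 -0.002 -0.11" --pt "85 0 0 0 0 0 0"

```text
time: 2.1
tool_pos: [531.5, 63.6, 292.9]
tcp_rot: [-179.8, -0.4, -171.9]
ft_force: [-0.1, 0.2, -0.2]
finger_gap: 84.7
```

```bash
python3 -c "
from h import *
s=sense();c=cam('wrist',s);print(s['tool_pos'],s['tcp_rot'])
a=snapshot('wrist');cv2.imwrite('pics/w1.png',a)
np.savez('w1.npz',K=c[0],R=c[1],t=c[2])
for X in ([584.6,86.6,131],[506.3,76.6,131]):print(proj(c,X))
"
```

```text
[531.46018229  63.63085146 292.86985624] [-179.84189396   -0.40913607 -171.8660948 ]
[292.34575052 245.38686226]
[294.51891149 175.61062026]
```

View pics/w1.png

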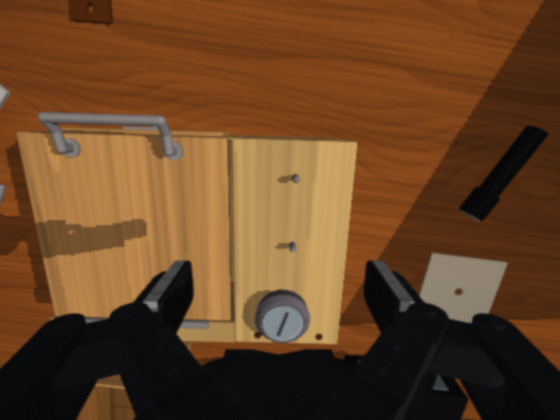

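The wrist view shows the pins at about (295,178) and (292,246), where I predicted them, and the bar at (45,118)–(160,122). I'll zoom in to refine these.

```bash
python3 -c "
from h import *
a=cv2.imread('pics/w1.png')
p=[cv2.resize(a[y:y+24,278:310],(384,288),interpolation=0) for y in (168,235)]
b=cv2.resize(a[105:165,30:190],(768,288),interpolation=0)
cv2.imwrite('pics/w1c.png',np.vstack([np.hstack(p),b]))
"
```

```text
(no output)
```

View pics/w1c.png

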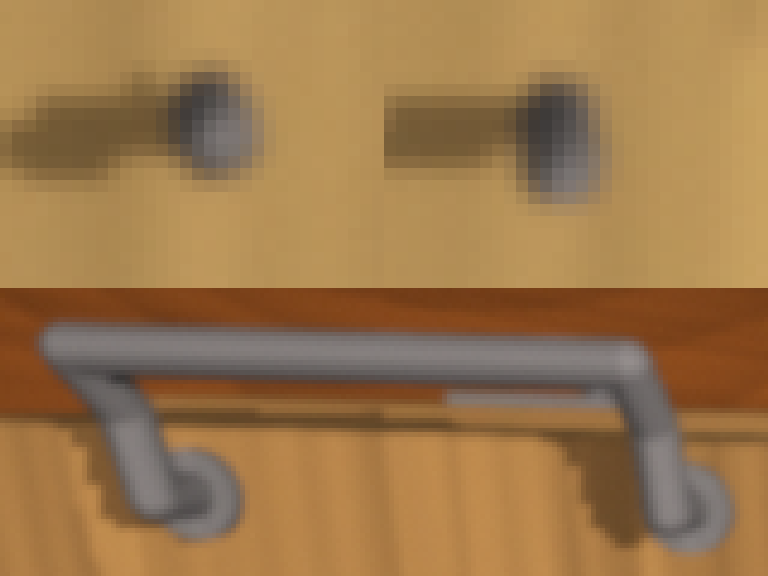

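```bash
python3 -c "
from h import *
z=np.load('w1.npz');c=(z['K'],z['R'],z['t'])
A,B=ray(c,292.7,248.8,132),ray(c,296.0,178.75,132);d=A-B
print(A,B,(A+B)/2,np.linalg.norm(d),np.degrees(np.arctan2(d[1],d[0])))
A,B=ray(c,291.8,242.6,117),ray(c,294.8,176.3,117);print('base',A,B)
A,B=ray(c,40,116,145),ray(c,163,119.5,145);d=B-A
print('bar',A,B,(A+B)/2,np.linalg.norm(d),np.degrees(np.arctan2(-d[0],d[1])))
go([470,-330,300],146)
"
```

```text
[588.2228648   87.52873767 132.        ] [509.2018902   78.58574205 132.        ] [548.7123775   83.05723986 132.        ] 79.5254147878403 6.456829691561124
base [586.89884712  86.93608185 117.        ] [509.10602515  78.08448017 117.        ]
bar [ 482.43318191 -172.88582518  145.        ] [468.99377935 -56.93024657 145.        ] [ 475.71348063 -114.90803588  145.        ] 116.73180265463334 6.611157952248354
at 2.15 [531.5  63.7 292.8] [-179.84   -0.41 -172.07] shift [ 115.2 -381.4   -5.3] turn [-0.0054 -0.0059  0.7317]
```

Call:
servo_tool --pt "85 14.5 -47.5 0 0 0 0" --pt "85 14.5 -47.5 0 0 0 0" --pt "85 14.5 -47.5 0 0 0 0" --pt "85 14.5 -47.5 0 0 0 0" --pt "85 14.5 -47.5 0 0 0 0" --pt "85 14.5 -47.5 0 0 0 0" --pt "85 14.5 -47.5 0 0 0 0" --pt "85 14.5 -47.5 0 0 0 0" --pt "85 0 0 0 0 0 0.1464" --pt "85 0 0 0 0 0 0.1464"

```text
time: 3.15
tool_pos: [462.3, -334.5, 291.5]
tcp_rot: [-179.8, -0.5, 169.4]
ft_force: [0.2, 0.5, -0.4]
finger_gap: 85.1
```

Call:
servo_tool --pt "85 0 0 20 0 0 0.1464" --pt "85 0 0 20 0 0 0.1464" --pt "85 0 0 20 0 0 0.1464" --pt "85 0 0 20 0 0 0" --pt "85 0 0 0 0 0 0"

```text
time: 3.65
tool_pos: [461.1, -335.7, 208.6]
tcp_rot: [-179.5, -0.4, 143.0]
ft_force: [-1.3, 0.8, -0.1]
finger_gap: 84.8
```

```bash
python3 -c "
from h import *
s=sense();c=cam('wrist',s);print(s['tool_pos'],s['tcp_rot'])
a=snapshot('wrist');cv2.imwrite('pics/w2.png',a)
np.savez('w2.npz',K=c[0],R=c[1],t=c[2])
print(proj(c,[493,-373.5,6]))
"
```

```text
[ 461.14097796 -335.72995493  208.56981445] [-179.54951703   -0.40027914  143.01515   ]
[271.18649121 226.75574628]
```

View pics/w2.png

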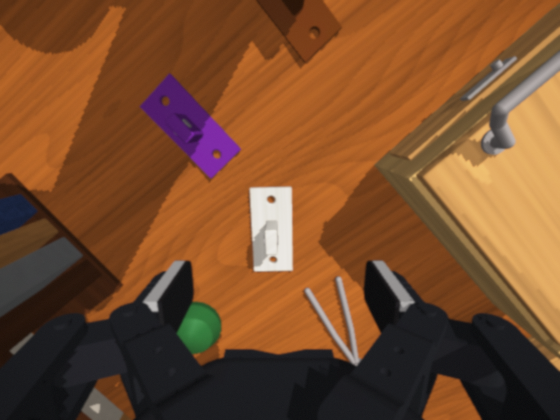

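The silver plate is centred at about (272,229), with holes at (271,199) and (274,259) and the lug in the middle. The choice is confirmed.

```bash
python3 -c "
from h import *
z=np.load('w2.npz');c=(z['K'],z['R'],z['t']);b=cv2.imread('pics/w2.png')
h=cv2.cvtColor(b,cv2.COLOR_BGR2HSV)
m=((h[...,1]<60)&(h[...,2]>90)).astype(np.uint8);mm=np.zeros_like(m);mm[180:278,240:300]=1;m*=mm
cs,_=cv2.findContours(m,0,2);k=max(cs,key=cv2.contourArea)
g=ray
P=np.array([g(c,u,v,6)[:2] for u,v in k[:,0]],np.float32);r=cv2.minAreaRect(P);print(r)
Q=[]
for y0,y1 in((192,208),(250,268)):
    s=1-m[y0:y1,262:284];n,l,st,ce=cv2.connectedComponentsWithStats(s.astype(np.uint8));i=1+np.argmax(st[1:,4]);u,v=ce[i]+[262,y0];print(u,v,st[i,4]);Q.append(g(c,u,v,5)[:2])
d=Q[1]-Q[0];print(Q,(Q[0]+Q[1])/2,np.linalg.norm(d),np.degrees(np.arctan2(d[1],d[0])))
ce=(Q[0]+Q[1])/2
go([*ce,80],np.degrees(np.arctan2(d[1],d[0]))+180)
"
```

```text
((496.5467529296875, -376.53778076171875), (50.29990005493164, 110.62104797363281), 53.745582580566406)
270.55555555555554 199.06666666666666 45
272.5806451612903 258.93548387096774 31
[array([ 464.3748628 , -352.67988122]), array([ 529.407025  , -399.02703671])] [ 496.8909439  -375.85345897] 79.85762920268039 -35.47673210739012
at 3.7 [ 461.7 -336.2  210.4] [-179.54   -0.28  143.04] shift [-52.6  -9.5 130.2] turn [-0.0079 -0.005  -0.0259]
```

Call:
servo_tool --pt "85 -13 -2.4 32 -0.002 -0.001 -0.005" --pt "85 -13 -2.4 32 -0.002 -0.001 -0.005" --pt "85 -13 -2.4 32 -0.002 -0.001 -0.005" --pt "85 -13 -2.4 32 -0.002 -0.001 -0.005" --pt "85 0 0 0 0 0 0" --pt "85 0 0 0 0 0 0"

```text
time: 4.3
tool_pos: [504.5, -380.5, 90.6]
tcp_rot: [-179.9, 0.8, 144.0]
ft_force: [0.1, 0.4, 0.5]
finger_gap: 85.1
```

```bash
python3 -c "
from h import *
go([496.7,-376.2,12],144)
"
```

```text
at 4.3 [ 504.5 -380.5   90.6] [-179.94    0.81  143.97] shift [ 9.9 -1.  78.5] turn [-0.0011  0.0142 -0.0005]
```

Call:
servo_tool --pt "85 5 -0.5 20 0 0.014 0" --pt "85 4 -0.5 20 0 0 0" --pt "85 1 0 20 0 0 0" --pt "85 0 0 8 0 0 0" --pt "85 0 0 0 0 0 0" --pt "85 0 0 0 0 0 0"

```text
time: 4.9
tool_pos: [499.4, -377.9, 29.4]
tcp_rot: [-179.8, 0.6, 143.9]
ft_force: [0.6, 0.0, 0.2]
finger_gap: 84.9
```

```bash
python3 -c "
from h import *
go([496.7,-376.2,12],144);print(sense()['ft_force'])
"
```

```text
at 4.9 [ 499.4 -377.9   29.4] [-179.85    0.64  143.93] shift [ 3.3 -0.2 17.3] turn [-0.0026  0.0113 -0.0012]
[0.61449724 0.0420765  0.2062552 ]
```

Call:
servo_tool --pt "85 3 0 9 0 0.01 0" --pt "85 1 0 7 0 0 0" --pt "85 0 0 2 0 0 0" --pt "0 0 0 0 0 0 0" --pt "0 0 0 0 0 0 0" --pt "0 0 0 0 0 0 0" --pt "0 0 0 0 0 0 0" --pt "0 0 0 0 0 0 0" --pt "0 0 0 0 0 0 0" --pt "0 0 0 0 0 0 0" --force 50

```text
time: 5.9
tool_pos: [497.9, -377.2, 13.7]
tcp_rot: [-179.8, 0.3, 143.9]
ft_force: [0.3, -0.2, -1.3]
finger_gap: 13.7
```

```bash
python3 -c "
from h import *
go([496.7,-376.2,12],144);print(sense()['ft_force'],sense()['finger_gap'])
"
```

```text
at 5.9 [ 497.9 -377.2   13.7] [-179.81    0.33  143.93] shift [1.5 0.1 1.7] turn [-0.0033  0.0057 -0.0013]
[ 0.28387977 -0.18740161 -1.29430332] 13.733817765012098
```

Call:
servo_tool --pt "0 0 0 -20 0 0 0" --pt "0 0 0 -35 0 0 0" --pt "0 0 0 -40 0 0 0" --pt "0 0 0 -40 0 0 0" --pt "0 0 0 -40 0 0 0" --pt "0 0 0 -15 0 0 0" --pt "0 0 0 0 0 0 -0.125" --pt "0 0 0 0 0 0 -0.125" --pt "0 0 0 0 0 0 -0.125" --pt "0 0 0 0 0 0 -0.125"

```text
time: 6.9
tool_pos: [494.8, -373.6, 204.4]
tcp_rot: [180.0, -0.3, 173.5]
ft_force: [1.0, 0.7, -2.1]
finger_gap: 13.2
```

Call:
servo_tool --pt "0 0 0 0 0 0 -0.125" --pt "0 0 0 0 0 0 -0.125" --pt "0 0 0 0 0 0 0"

```text
time: 7.2
tool_pos: [493.6, -372.5, 199.9]
tcp_rot: [179.7, -0.4, -171.4]
ft_force: [-0.7, -0.1, -1.2]
finger_gap: 13.4
```

```bash
python3 -c "
from h import *
go([546,82,205],186.8);print(sense()['ft_force'],sense()['finger_gap'])
"
```

```text
at 7.2 [ 493.6 -372.5  199.9] [ 179.67   -0.45 -171.44] shift [-119.4  441.6   -3.5] turn [ 0.0056 -0.0079  0.0307]
[-0.66351069 -0.1250359  -1.20503078] 13.394956303906977
```

Call:
servo_tool --pt "0 -11.8 43.5 -1 0 0 0" --pt "0 -11.8 43.5 -1 0 0 0" --pt "0 -11.8 43.5 -1 0 0 0" --pt "0 -11.8 43.5 -1 0 0 0" --pt "0 -11.8 43.5 -1 0 0 0" --pt "0 -11.8 43.5 -1 0 0 0" --pt "0 -11.8 43.5 -1 0 0 0" --pt "0 -11.8 43.5 -1 0 0 0" --pt "0 -11.8 43.5 -1 0 0 0" --pt "0 -8 30 0 0.005 -0.007 0.03"

```text
time: 8.2
tool_pos: [549.8, 72.3, 201.1]
tcp_rot: [179.8, -0.6, -176.2]
ft_force: [0.2, 0.0, -1.1]
finger_gap: 13.2
```

Call:
servo_tool --pt "0 0 0 0 0 0 0" --pt "0 0 0 0 0 0 0"

```text
time: 8.4
tool_pos: [549.1, 76.9, 199.6]
tcp_rot: [179.7, -0.7, -176.3]
ft_force: [-0.1, -0.3, -1.9]
finger_gap: 13.5
```

```bash
python3 -c "
from h import *
s=sense();c=cam('wrist',s)
go([546,82,190],186.8,s);print(sense()['ft_force'],sense()['finger_gap'])
a=snapshot('wrist');cv2.imwrite('pics/w3.png',a);np.savez('w3.npz',K=c[0],R=c[1],t=c[2])
"
```

```text
at 8.4 [549.1  76.9 199.6] [ 179.72   -0.7  -176.25] shift [2.6 5.3 9.6] turn [ 0.0053 -0.0121 -0.0533]
[-0.10823962 -0.26068123 -1.85646167] 13.538938295777147
```

View pics/w3.png

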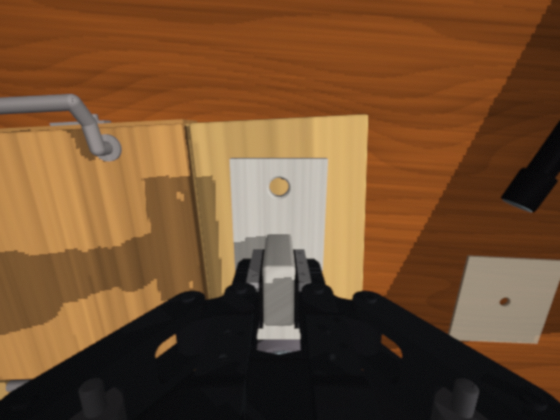

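The held plate's near hole is at (279.5,187), with the near edge along v≈158. The ledge shows through the hole. I'll measure the plate in the tool frame.

```bash
python3 -c "
from h import *
p=camera_params('wrist');T=np.array(p['tool_from_camera']);K=cam('wrist')[0]
def tr(u,v,z):
    d=T[:3,:3]@np.linalg.solve(K,[u,v,1]);o=T[:3,3];return (o+d*(z-o[2])/d[2])[:2]
b=cv2.imread('pics/w3.png');h=cv2.cvtColor(b,cv2.COLOR_BGR2HSV)
m=(h[...,1]<60).astype(np.uint8)
n,l,st,ce=cv2.connectedComponentsWithStats(1-m[170:205,262:298]);i=1+np.argmax(st[1:,4]);print(st[i],ce[i]+[262,170])
print('hole tool',tr(*(ce[i]+[262,170]),10.7))
L=[];Rr=[]
for v in range(165,225,4):
    x=np.flatnonzero(m[v,215:345])+215;L.append(tr(x[0]-.5,v,7.7));Rr.append(tr(x[-1]+.5,v,7.7))
for q in(L,Rr):
    q=np.array(q);f=np.polyfit(q[:,0],q[:,1],1);print('edge y at x=0, x=40:',f[1],np.polyval(f,40),'deg',np.degrees(np.arctan(f[0])))
t=[tr(u,np.flatnonzero(m[140:175,u])[0]+139.5,7.7) for u in range(240,320,10)];print('near edge x',np.mean(t,0))
z=np.load('w1.npz');c=(z['K'],z['R'],z['t'])
"
```

```text
[  7   7  20  19 282] [278.65957447 186.18439716]
hole tool [41.36345911 -0.13758025]
edge y at x=0, x=40: -25.13457027161534 -25.383058892263392 deg -0.3559291519234209
edge y at x=0, x=40: 24.634307331594954 24.720749359917626 deg 0.1238188921356992
near edge x [56.8564609  -2.02604663]
```

Call:
servo_tool --pt "0 -15 2 0 0.005 -0.012 -0.053" --pt "0 -15 2 5 0 0 0" --pt "0 -15 0 5 0 0 0" --pt "0 0 0 0 0 0 0" --pt "0 0 0 0 0 0 0" --pt "0 0 0 0 0 0 0"

```text
time: 9.05
tool_pos: [593.4, 77.2, 187.4]
tcp_rot: [-179.9, -0.2, -174.0]
ft_force: [-0.4, 0.1, -2.3]
finger_gap: 13.2
```

```bash
python3 -c "
from h import *
s=sense();c=cam('wrist',s)
go([549.5,83.2,175],186.8,s);print(sense()['ft_force'],sense()['finger_gap'])
a=snapshot('wrist');cv2.imwrite('pics/w4.png',a);np.savez('w4.npz',K=c[0],R=c[1],t=c[2])
u,v=proj(c,[508.7,78.3,132]);print(u,v,proj(c,[508.7,78.3,115]));u=int(u);v=int(v);print(u,v)
cv2.imwrite('pics/w4c.png',cv2.resize(a[v-20:v+20,u-28:u+28],None,fx=12,fy=12,interpolation=0))
"
```

```text
at 9.05 [593.4  77.2 187.4] [-179.95   -0.2  -173.98] shift [42.9 10.6 12.5] turn [-0.0009 -0.0036 -0.0137]
[-0.43393424  0.05354424 -2.25899319] 13.201371408356737
294.47214169808933 107.02019162052258 [293.18644308 108.56933158]
294 107
```

View pics/w4c.png

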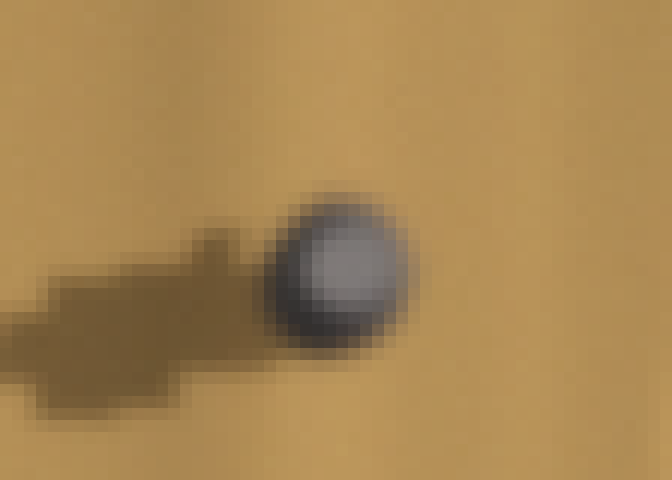

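```bash
python3 -c "
from h import *
z=np.load('w4.npz');c=(z['K'],z['R'],z['t'])
print(ray(c,294.5,108.8,132))
for i in range(3): 
  s=sense();print(s['tool_pos'],s['tcp_rot'])
go([550.5,83.4,175],186.8)
"
```

```text
[509.76926714  78.44823269 132.        ]
[593.33242217  77.16114529 187.44525171] [-179.94256842   -0.19810761 -173.97848738]
[593.33242217  77.16114529 187.44525171] [-179.94256842   -0.19810761 -173.97848738]
[593.33242217  77.16114529 187.44525171] [-179.94256842   -0.19810761 -173.97848738]
at 9.1 [593.3  77.2 187.4] [-179.94   -0.2  -173.98] shift [41.9 10.7 12.6] turn [-0.001  -0.0035 -0.0136]
```

Call:
servo_tool --pt "0 20 5 4 0 -0.003 -0.013" --pt "0 20 5 4 0 0 0" --pt "0 2 0.7 4 0 0 0" --pt "0 0 0 0 0 0 0" --pt "0 0 0 0 0 0 0"

```text
time: 9.6
tool_pos: [549.2, 81.9, 176.7]
tcp_rot: [-179.9, 0.1, -173.3]
ft_force: [0.6, -0.3, -0.9]
finger_gap: 13.5
```

```bash
python3 -c "
from h import *
go([550.5,83.4,150],186.8)
"
```

```text
at 9.6 [549.2  81.9 176.7] [-1.7992e+02  1.4000e-01 -1.7334e+02] shift [-1.4  1.4 26.7] turn [-0.0014  0.0025 -0.0025]
```

Call:
servo_tool --pt "0 -0.7 0.8 12 0 0.002 -0.002" --pt "0 -0.7 0.6 10 0 0 0" --pt "0 0 0 0 0 0 0" --pt "0 0 0 0 0 0 0"

```text
time: 10.0
tool_pos: [552.1, 83.2, 152.7]
tcp_rot: [-179.9, 0.0, -173.3]
ft_force: [0.7, 0.4, -1.7]
finger_gap: 13.1
```

```bash
python3 -c "
from h import *
go([550.5,83.4,148],186.8)
"
```

```text
at 10.0 [552.1  83.2 152.7] [-1.7991e+02  5.0000e-02 -1.7325e+02] shift [1.6 0.4 4.7] turn [-0.0015  0.0009 -0.0009]
```

Call:
servo_tool --pt "0 1.3 0.3 2.5 -0.001 0.001 0" --pt "0 0 0 0 0 0 0"

```text
time: 10.2
tool_pos: [550.7, 83.3, 149.6]
tcp_rot: [-180.0, -0.1, -173.3]
ft_force: [0.6, 0.2, -1.4]
finger_gap: 13.2
```

```bash
python3 -c "
from h import *
go([550.5,83.4,148],186.8)
a=snapshot('wrist');cv2.imwrite('pics/w5.png',a)
go([550.5,83.4,148],186.8)
cv2.imwrite('pics/w5c.png',cv2.resize(a[150:220,225:335],None,fx=7,fy=7,interpolation=0))
"
```

```text
at 10.2 [550.7  83.3 149.6] [-1.7998e+02 -6.0000e-02 -1.7326e+02] shift [0.2 0.1 1.6] turn [-0.0004 -0.001  -0.001 ]
at 10.25 [550.9  83.3 149.9] [-1.7997e+02 -3.0000e-02 -1.7325e+02] shift [0.4 0.1 1.9] turn [-0.0005 -0.0005 -0.0009]
```

View pics/w5c.png

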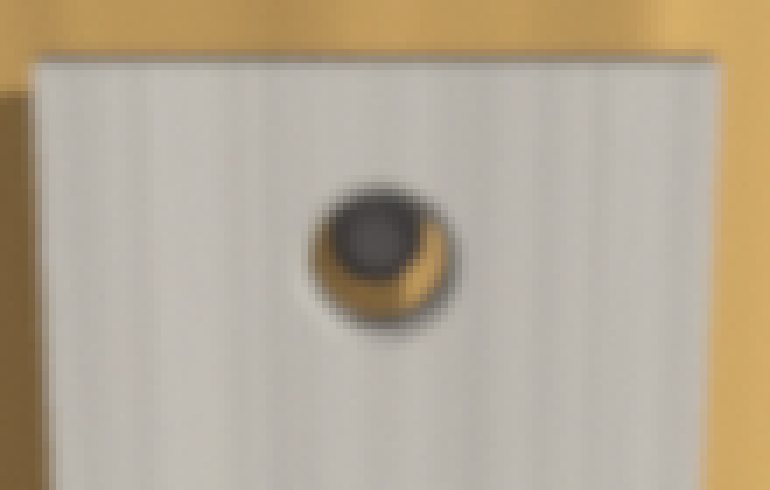

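```bash
python3 -c "
from h import *
T=np.array(camera_params('wrist')['tool_from_camera']);K=cam('wrist')[0]
def tr(u,v,z):
    d=T[:3,:3]@np.linalg.solve(K,[u,v,1]);o=T[:3,3];return (o+d*(z-o[2])/d[2])[:2]
f=lambda x,y,z:tr(225+x/7-.5,150+y/7-.5,z)
print('hole',f(380,256,10.7),f(380,256,7.7),'pin',f(376,238,17.8))
"
```

```text
hole [ 4.14355979e+01 -4.13444496e-02] [42.0446525  -0.04837918] pin [41.45390965 -0.3455251 ]
```

The pin tip sits within 0.3 mm of the hole centre, so I'll descend.

Call:
servo_tool --pt "0 0 -0.3 7 0 0 0" --pt "0 0 0 6 0 0 0" --pt "0 0 0 0 0 0 0"

```text
time: 10.55
tool_pos: [551.4, 83.0, 136.5]
tcp_rot: [-180.0, 0.1, -173.3]
ft_force: [-0.2, -0.4, -0.7]
finger_gap: 13.6
```

```bash
python3 -c "
from h import *
go([550.8,83,129],186.8);print(sense()['ft_force'],sense()['wrist_torque'])
"
```

```text
at 10.55 [551.4  83.  136.5] [-1.7997e+02  5.0000e-02 -1.7325e+02] shift [0.6 0.1 7.5] turn [-0.0006  0.0009 -0.0009]
[-0.2495996  -0.42126751 -0.68457532] [-0.02365623  0.05424903 -0.00614103]
```

Call:
servo_tool --pt "0 0.3 0 3.5 0 0 0" --pt "0 0 0 3 0 0 0" --pt "0 0 0 1 0 0 0" --pt "0 0 0 0 0 0 0"

```text
time: 10.95
tool_pos: [551.1, 82.9, 128.8]
tcp_rot: [-180.0, 0.1, -173.3]
ft_force: [-0.9, 0.7, 0.6]
finger_gap: 12.9
```

```bash
python3 -c "
from h import *
go([550.8,83,128.7],186.8);print(sense()['ft_force'],sense()['wrist_torque'])
"
```

```text
at 10.95 [551.1  82.9 128.8] [-1.7996e+02  6.0000e-02 -1.7325e+02] shift [0.3 0.1 0.1] turn [-0.0007  0.0011 -0.0009]
[-0.85883894  0.67211836  0.62751455] [ 0.05115875 -0.02741923  0.07432447]
```

Force is just turning upward. I'll press lightly to confirm contact.

Call:
servo_tool --pt "0 0 0 1 0 0 0" --pt "0 0 0 1 0 0 0"

```text
time: 11.15
tool_pos: [551.2, 82.9, 128.6]
tcp_rot: [-180.0, 0.1, -173.2]
ft_force: [-6.4, 0.2, 8.7]
finger_gap: 13.3
```

Call:
servo_tool --pt "85 0 0 -0.5 0 0 0" --pt "85 0 0 0 0 0 0" --pt "85 0 0 0 0 0 0" --pt "85 0 0 0 0 0 0" --pt "85 0 0 0 0 0 0" --pt "85 0 0 0 0 0 0" --pt "85 0 0 -15 0 0 0" --pt "85 0 0 -30 0 0 0" --pt "85 0 0 -35 0 0 0" --pt "85 0 0 0 0 0 0"

```text
time: 12.15
tool_pos: [550.8, 83.0, 214.0]
tcp_rot: [-180.0, 0.1, -173.2]
ft_force: [-0.1, -0.3, 1.0]
finger_gap: 84.8
```

```bash
python3 -c "
from h import *
s=sense();c=cam('wrist',s);a=snapshot('wrist');b=snapshot('scene')
cs=cam('scene')
u,v=proj(cs,[549,83,125]).astype(int);print(u,v)
cv2.imwrite('pics/f1.png',np.hstack([a,cv2.resize(b[v-30:v+35,u-28:u+28],None,fx=420/65,fy=420/65)])[:, 200:800])
go([474.5,-114.5,230],96.8)
for X in ([588.7,88,115],[509.5,78.5,115],[588.7,88,132],[509.5,78.5,132]):print(proj(c,X),proj(cs,X))
"
```

```text
295 186
at 12.25 [548.8  82.8 209.3] [-179.98   -0.28 -173.25] shift [  97.  -187.3  -20.2] turn [-0.0041 -0.0036  1.5699]
[279.18407127 253.26061122] [308.1662167  191.56652536]
[279.18175166 164.47004486] [282.95124271 186.31160769]
[279.2392829  261.71923767] [308.3857154  186.77153835]
[279.24236919 167.34149458] [282.94835554 181.56872899]
```

View pics/f1.png

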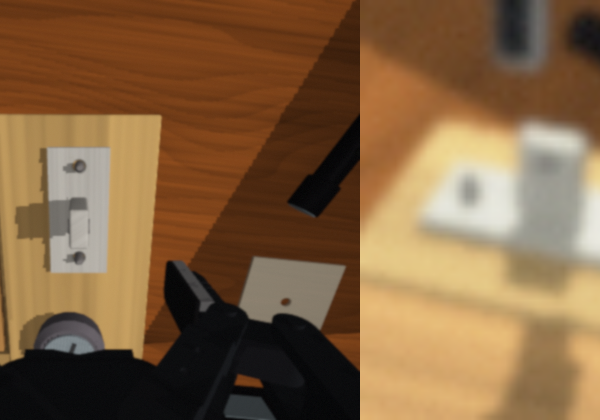

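Both pins poke through the plate, at (79,166) and (79,257), and it lies flat on the ledge. Next is the bar.

Call:
servo_tool --pt "85 20 -38 0 0 0 0" --pt "85 20 -38 0 0 0 0" --pt "85 20 -38 0 0 0 0" --pt "85 20 -38 0 0 0 0" --pt "85 17 -34 0 0 0 0" --pt "85 0 0 0 0 0 0.1427" --pt "85 0 0 0 0 0 0.1427" --pt "85 0 0 0 0 0 0.1427" --pt "85 0 0 0 0 0 0.1427" --pt "85 0 0 0 0 0 0.1427"

```text
time: 13.25
tool_pos: [464.5, -119.2, 200.0]
tcp_rot: [-179.5, -1.1, 144.7]
ft_force: [-1.2, 0.2, -0.7]
finger_gap: 85.1
```

Call:
servo_tool --pt "85 0 0 0 0 0 0.1427" --pt "85 0 0 0 0 0 0.1427" --pt "85 0 0 0 0 0 0.1427" --pt "85 0 0 0 0 0 0.1427" --pt "85 0 0 0 0 0 0.1427" --pt "85 0 0 0 0 0 0.14" --pt "85 0 0 0 0 0 0"

```text
time: 13.95
tool_pos: [459.3, -117.5, 192.3]
tcp_rot: [-178.0, -0.6, 93.5]
ft_force: [0.8, 0.1, -0.1]
finger_gap: 85.5
```

```bash
python3 -c "
from h import *
s=sense();c=cam('wrist',s)
a=snapshot('wrist');cv2.imwrite('pics/w6.png',a);np.savez('w6.npz',K=c[0],R=c[1],t=c[2])
go([475.3,-115,160],96.8,s);print(proj(c,[482.4,-172.9,145]),proj(c,[469,-57,145]))
"
```

```text
at 13.95 [ 459.3 -117.5  192.3] [-178.05   -0.62   93.49] shift [ 1.2 17.2 31.7] turn [-0.0338 -0.0118 -0.0576]
[307.48230639 305.58821815] [302.71587089 145.60727388]
```

View pics/w6.png

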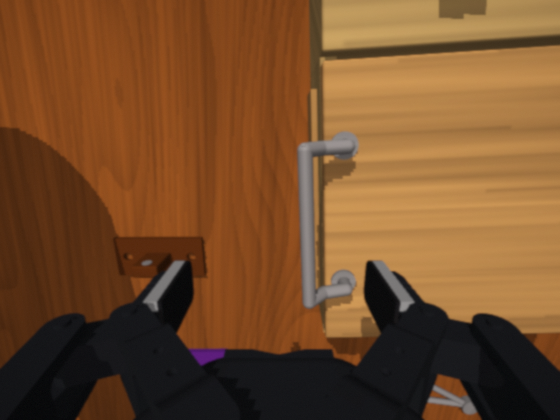

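The bar runs from (304,147) to (309,303), close to the prediction.

```bash
python3 -c "
from h import *
z=np.load('w6.npz');c=(z['K'],z['R'],z['t'])
A,B=ray(c,309,303,145),ray(c,304,147,145);d=B-A;m=(A+B)/2
print(A,B,m,np.linalg.norm(d),np.degrees(np.arctan2(-d[0],d[1])))
go([*m[:2],160],96.8)
"
```

```text
[ 483.32485104 -170.61354672  145.        ] [469.88959155 -57.81326788 145.        ] [ 476.60722129 -114.2134073   145.        ] 113.5975752586286 6.792307587542702
at 14.0 [ 459.2 -117.4  192.1] [-178.03   -0.64   93.77] shift [ 1.7 18.7 31.5] turn [-0.034  -0.012  -0.0527]
```

Call:
servo_tool --pt "85 0.5 6 6 -0.034 -0.012 -0.052" --pt "85 0.5 6 10 0 0 0" --pt "85 0.5 5 8 0 0 0" --pt "85 0 0 0 0 0 0" --pt "85 0 0 0 0 0 0"

```text
time: 14.5
tool_pos: [475.4, -113.5, 164.6]
tcp_rot: [-179.8, -0.1, 97.5]
ft_force: [-0.6, -0.1, -0.1]
finger_gap: 84.8
```

```bash
python3 -c "
from h import *
go([476.3,-114.5,127],96.8)
"
```

```text
at 14.5 [ 475.4 -113.5  164.6] [-1.7978e+02 -1.0000e-01  9.7480e+01] shift [-1.2  0.9 37.6] turn [-0.0039 -0.0018  0.0118]
```

Call:
servo_tool --pt "85 -0.5 0.5 14 -0.004 -0.002 0.012" --pt "85 -0.5 0.3 12 0 0 0" --pt "85 0 0 9 0 0 0" --pt "85 0 0 1.5 0 0 0" --pt "85 0 0 0 0 0 0"

```text
time: 15.0
tool_pos: [476.7, -114.7, 127.0]
tcp_rot: [-180.0, 0.0, 96.8]
ft_force: [-1.0, -0.2, 0.5]
finger_gap: 85.2
```

```bash
python3 -c "
from h import *
go([476.3,-114.5,127],96.8);print(sense()['ft_force'])
"
```

```text
at 15.0 [ 476.7 -114.7  127. ] [-179.96    0.     96.84] shift [ 0.2 -0.3 -0. ] turn [-0.0007  0.0001  0.0007]
[-0.98834239 -0.20416813  0.5413736 ]
```

Call:
servo_tool --pt "0 0 0 0 0 0 0" --pt "0 0 0 0 0 0 0" --pt "0 0 0 0 0 0 0" --pt "0 0 0 0 0 0 0" --pt "0 0 0 0 0 0 0" --pt "0 0 0 0 0 0 0" --pt "0 0 0 0 0 0 0" --pt "0 0 0 0 0 0 0" --force 50

```text
time: 15.8
tool_pos: [477.4, -115.1, 129.1]
tcp_rot: [179.9, 0.1, 96.8]
ft_force: [-0.4, -0.3, 0.6]
finger_gap: 7.9
```

```bash
cat >> h.py <<'E'
C0=None
def arc(p0,yaw,tgt,step):
    # p0: TCP at closed lid; print tool-axis (y,z) rows along the arc, tool y = locker +x, z down
    r,a0=np.hypot(245,45),np.arctan2(45,245);th=np.radians(np.arange(0,tgt+.01,step))
    X=-r*np.cos(a0+th);Z=r*np.sin(a0+th);print(np.c_[np.diff(X),-np.diff(Z)].round(1).tolist())
E
python3 -c "
from h import *
s=sense();print(s['tool_pos'],s['tcp_rot'],s['ft_force'],s['finger_gap'])
R=Ro.from_euler('xyz',s['tcp_rot'],degrees=True).as_matrix();print(R[:,1])
arc(0,0,40,2.5)"
```

```text
[ 477.36573487 -115.12850884  129.0600088 ] [1.79942322e+02 7.33505174e-02 9.68426035e+01] [-0.44588679 -0.2587228   0.58174181] 7.947907178201289
[0.99287654 0.1191435  0.00100667]
[[2.2, -10.6], [2.7, -10.5], [3.1, -10.4], [3.6, -10.3], [4.0, -10.1], [4.4, -9.9], [4.9, -9.7], [5.3, -9.5], [5.7, -9.3], [6.1, -9.0], [6.5, -8.7], [6.9, -8.4], [7.2, -8.1], [7.6, -7.8], [7.9, -7.5], [8.2, -7.1]]
```

Call:
servo_tool --pt "0 0 0 0 0 0 0" --pt "0 0 0 0 0 0 0" --pt "0 0 0 0 0 0 0"

```text
time: 16.1
tool_pos: [477.3, -115.1, 129.1]
tcp_rot: [179.9, 0.1, 96.8]
ft_force: [-1.9, 0.7, 0.5]
finger_gap: 8.0
```

Call:
servo_tool --pt "0 0 1 -5 0 0 0" --pt "0 0 2 -10.5 0 0 0" --pt "0 0 0 0 0 0 0" --pt "0 0 0 0 0 0 0"

```text
time: 16.5
tool_pos: [480.5, -114.8, 144.2]
tcp_rot: [180.0, 0.1, 96.8]
ft_force: [1.8, -1.0, -4.8]
finger_gap: 7.9
```

```bash
python3 -c "
from h import *
s=sense();print(s['tool_pos'],s['tcp_rot'],s['ft_force'],s['finger_gap'])
a=snapshot('wrist');b=snapshot('scene');cs=cam('scene');cv2.imwrite('pics/w7.png',a)
u,v=proj(cs,[477,-115,155]).astype(int);print(u,v)
cv2.imwrite('pics/f2.png',np.hstack([a[100:400,130:430],cv2.resize(b[v-40:v+20,u-30:u+30],(300,300),interpolation=2)]))"
```

```text
[ 480.5191004  -114.75203144  144.22717929] [1.79955144e+02 6.63080320e-02 9.68359134e+01] [ 1.79906368 -1.0428446  -4.80609253] 7.920540916628938
238 206
```

View pics/f2.png

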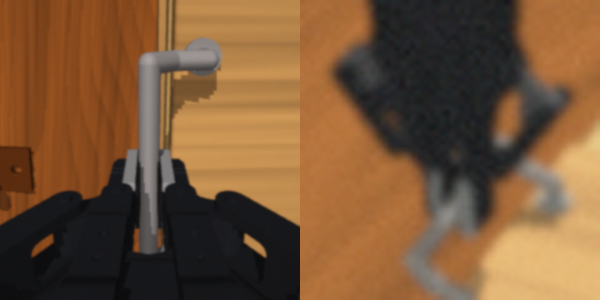

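The bar sits between the pads and the lid's weight shows on the wrist (-4.8 N). I'll continue along the arc.

Call:
servo_tool --pt "0 0 1.3 -5 0 0 0" --pt "0 0 3.1 -10.4 0 0 0" --pt "0 0 3.6 -10.3 0 0 0" --pt "0 0 4 -10.1 0 0 0" --pt "0 0 4.4 -9.9 0 0 0" --pt "0 0 4.9 -9.7 0 0 0" --pt "0 0 5.3 -9.5 0 0 0" --pt "0 0 2 -3.5 0 0 0"

```text
time: 17.4
tool_pos: [510.1, -111.4, 216.3]
tcp_rot: [-179.9, 0.1, 96.8]
ft_force: [1.3, -1.1, -6.2]
finger_gap: 7.9
```

```bash
cat >> h.py <<'E'
def lid(tgt):
    s=sense();p=s["tool_pos"]-[477.35,-115.1,129.06];ex=np.array([.9931,.1175]);dx=p[:2]@ex;dy=p[:2]@[-ex[1],ex[0]]
    ang=np.degrees(np.arctan2(45+p[2],245-dx))-10.41;a=np.radians(tgt+10.41);r=249.1
    print(s["time"],"lid",ang,"r",np.hypot(45+p[2],245-dx),"dy",dy,"F",s["ft_force"].round(1),s["tcp_rot"].round(2),"gap",s["finger_gap"])
    print("to go locker x,z",(245-r*np.cos(a)-dx).round(2),(r*np.sin(a)-45-p[2]).round(2))
    go(s["tool_pos"]+np.r_[ex*(245-r*np.cos(a)-dx)-dy*np.array([-ex[1],ex[0]]),r*np.sin(a)-45-p[2]],96.8,s)
E
python3 -c "
from h import *
lid(40)"
```

```text
17.4 lid 21.54199592840862 r 249.93708362015875 dy -0.13450224272851985 F [ 1.3 -1.1 -6.2] [-1.799e+02  6.000e-02  9.680e+01] gap 7.892223873212033
to go locker x,z 53.32 59.69
at 17.4 [ 510.1 -111.4  216.3] [-1.799e+02  6.000e-02  9.680e+01] shift [  0.   53.2 -59.8] turn [-0.0017  0.0011 -0.    ]
```

Call:
servo_tool --pt "0 0 4 -6 0 0 0" --pt "0 0 6.1 -9 0 0 0" --pt "0 0 6.5 -8.7 0 0 0" --pt "0 0 6.9 -8.4 0 0 0" --pt "0 0 7.2 -8.1 0 0 0" --pt "0 0 6 -6 0 0 0" --pt "0 0 0 0 0 0 0" --pt "0 0 0 0 0 0 0"

```text
time: 18.2
tool_pos: [549.3, -106.9, 266.4]
tcp_rot: [-179.7, 0.1, 96.8]
ft_force: [-2.5, -2.0, -3.7]
finger_gap: 7.9
```

```bash
python3 -c "
from h import *
lid(40)"
```

```text
18.2 lid 36.165755494593625 r 251.00582356541668 dy -0.29654345097560686 F [-2.5 -2.  -3.7] [-1.7974e+02  7.0000e-02  9.6790e+01] gap 7.890652025746946
to go locker x,z 13.79 9.66
at 18.2 [ 549.3 -106.9  266.4] [-1.7974e+02  7.0000e-02  9.6790e+01] shift [ 0.3 13.7 -9.7] turn [-0.0045  0.0012 -0.0001]
```

Call:
servo_tool --pt "0 0 5 -3.5 -0.004 0 0" --pt "0 0 6 -4 0 0 0" --pt "0 0 2.5 -2 0 0 0" --pt "0 0 0 0 0 0 0" --pt "0 0 0 0 0 0 0" --pt "0 0 0 0 0 0 0"

```text
time: 18.8
tool_pos: [559.7, -105.7, 276.1]
tcp_rot: [-179.6, 0.0, 96.7]
ft_force: [-2.0, -1.4, -1.9]
finger_gap: 8.0
```

```bash
python3 -c "
from h import *
lid(40)
s=sense();a=snapshot('wrist');c=cam('wrist',s);cv2.imwrite('pics/w8.png',a)
h=cv2.cvtColor(a,cv2.COLOR_BGR2HSV);m=(h[...,1]<45)&(h[...,2]>60)&(h[...,2]<210)
for v in range(140,240,8):
    x=np.flatnonzero(m[v,230:330])+230;print(v,x.min() if len(x) else None,x.max() if len(x) else None,len(x))
"
```

```text
18.8 lid 39.41768638530567 r 251.37196850552135 dy -0.3481628508791754 F [-2.  -1.4 -1.9] [-1.7962e+02  4.0000e-02  9.6730e+01] gap 8.022843404467364
to go locker x,z 3.41 -0.11
at 18.8 [ 559.7 -105.7  276.1] [-1.7962e+02  4.0000e-02  9.6730e+01] shift [0.3 3.4 0.1] turn [-0.0067  0.0007 -0.0013]
140 280 297 18
148 276 307 32
156 271 311 41
164 269 302 34
172 269 289 21
180 269 288 20
188 269 288 20
196 269 288 20
204 269 288 20
212 269 288 20
220 270 288 19
228 270 288 19
236 270 288 19
```

```bash
python3 -c "
from h import *
ex=np.array([.9931,.1175,0]);ey=np.array([-.1175,.9931,0]);b0=np.array([476.3,-114.5,145]);H=b0+245*ex-[0,0,45]
def P(th,y):
    a=np.radians(10.41+th);return H-249.1*np.cos(a)*ex+[0,0,249.1*np.sin(a)]+y*ey
new=snapshot('scene');cv2.imwrite('pics/s9.png',new);newt=snapshot('top');cv2.imwrite('pics/t9.png',newt)
for n,im0,im in(('scene',cv2.imread('pics/s0.png'),new),('top',cv2.imread('pics/t0.png'),newt)):
  c=cam(n)
  for I,th in((im0,0),(im,40)):
    for y in(-42,-32,-24,24,32,42):
      p=proj(c,P(th,y));q=proj(c,P(th+2,y)) ;d=(q-p)
      k=np.linalg.norm(d);n_=np.linspace(-8,8,33)
      pts=p+np.outer(n_,d/k)
      L=cv2.cvtColor(I,cv2.COLOR_BGR2HSV)
      g=[int(L[int(round(b)),int(round(a)),1]) for a,b in pts]
      w=np.clip(110-np.array(g),0,None);print(n,th,y,p.round(1),'px/deg',(k/2).round(2),'offset px',(w@n_/max(w.sum(),1)).round(2),'S',g[::3])
"
```

```text
scene 0 -42 [231.3 218.4] px/deg 1.24 offset px -2.01 S [105, 62, 17, 17, 15, 20, 48, 44, 105, 141, 171]
scene 0 -32 [233.  216.2] px/deg 1.24 offset px -2.61 S [21, 30, 25, 41, 19, 21, 36, 56, 85, 118, 156]
scene 0 -24 [234.4 214.4] px/deg 1.23 offset px -2.03 S [67, 60, 47, 24, 18, 22, 31, 49, 116, 149, 174]
scene 0 24 [242.3 204.3] px/deg 1.22 offset px -1.82 S [113, 79, 29, 28, 18, 19, 52, 53, 113, 155, 156]
scene 0 32 [243.5 202.7] px/deg 1.22 offset px -1.42 S [131, 108, 63, 22, 17, 29, 28, 72, 100, 156, 157]
scene 0 42 [245.1 200.7] px/deg 1.22 offset px -1.76 S [144, 71, 35, 25, 18, 23, 35, 90, 92, 164, 171]
scene 40 -42 [259.7 176.4] px/deg 1.51 offset px 2.6 S [168, 147, 133, 76, 69, 36, 27, 21, 46, 67, 22]
scene 40 -32 [261.5 174.3] px/deg 1.5 offset px 3.16 S [167, 150, 112, 105, 55, 27, 18, 19, 12, 15, 5]
scene 40 -24 [262.8 172.6] px/deg 1.5 offset px 2.75 S [167, 145, 138, 78, 34, 15, 16, 11, 8, 5, 3]
scene 40 24 [270.6 162.8] px/deg 1.48 offset px -0.36 S [15, 13, 3, 10, 14, 19, 7, 24, 29, 42, 7]
scene 40 32 [271.9 161.3] px/deg 1.47 offset px -0.22 S [5, 13, 5, 9, 18
[... 664 characters left out ...]
.6 219.4] px/deg 0.39 offset px -0.55 S [173, 170, 167, 172, 36, 15, 91, 127, 130, 128, 130]
top 40 -42 [330.2 181.5] px/deg 1.32 offset px 1.2 S [129, 124, 57, 57, 57, 58, 59, 56, 55, 57, 58]
top 40 -32 [326.8 181.9] px/deg 1.32 offset px 0.69 S [122, 62, 56, 59, 60, 56, 58, 59, 56, 59, 57]
top 40 -24 [324.1 182.3] px/deg 1.32 offset px 0.41 S [73, 75, 58, 53, 58, 60, 62, 58, 46, 50, 58]
top 40 24 [307.7 184.5] px/deg 1.32 offset px 1.4 S [128, 130, 128, 89, 16, 15, 53, 83, 67, 66, 72]
top 40 32 [304.9 184.9] px/deg 1.32 offset px -1.74 S [128, 128, 127, 48, 14, 46, 118, 127, 126, 128, 126]
top 40 42 [301.5 185.3] px/deg 1.32 offset px 1.93 S [127, 127, 126, 103, 12, 13, 79, 66, 56, 55, 54]
```

The top view (bar offset about -0.9 px at 1.32 px/deg, with the closed-lid bias removed) puts the lid at 39.3°. Kinematics gives 39.4°. I'll nudge it by 0.7°.

Call:
servo_tool --pt "0 0 1.5 -1 -0.003 0 0" --pt "0 0 1.2 -0.9 0 0 0" --pt "0 0 0 0 0 0 0" --pt "0 0 0 0 0 0 0" --pt "0 0 0 0 0 0 0" --pt "0 0 0 0 0 0 0"

```text
time: 19.55
tool_pos: [562.1, -105.4, 278.2]
tcp_rot: [-179.7, 0.0, 96.7]
ft_force: [-3.6, -2.0, -1.3]
finger_gap: 7.9
```

```bash
cat > chk.py <<'E'
from h import *
lid(40);print(sense()['qd'].round(3))
ex=np.array([.9931,.1175,0]);ey=np.array([-.1175,.9931,0]);H=np.array([476.3,-114.5,145])+245*ex-[0,0,45]
def P(th,y):
    a=np.radians(10.41+th);return H-249.1*np.cos(a)*ex+[0,0,249.1*np.sin(a)]+y*ey
c=cam('top');n_=np.linspace(-4,3,71)
for I,th in((cv2.imread('pics/t0.png'),0),(snapshot('top'),40)):
    S=cv2.cvtColor(I,cv2.COLOR_BGR2HSV)[...,1].astype(np.float32);r=[]
    for y in range(28,43,2):
        p=proj(c,P(th,y));d=proj(c,P(th+2,y))-p;k=np.linalg.norm(d)
        pts=(p+np.outer(n_,d/k)).astype(np.float32);g=cv2.remap(S,pts[None,:,0],pts[None,:,1],1)[0]
        w=np.clip(60-g,0,None);r.append(w@n_/max(w.sum(),1e-6))
    print(th,'px/deg',k/2,np.round(r,2))
E
python3 chk.py
```

```text
19.55 lid 40.14165675604323 r 251.35064127158427 dy -0.34137225164325535 F [-3.6 -2.  -1.3] [-1.7975e+02  3.0000e-02  9.6720e+01] gap 7.8754025421879215
to go locker x,z 0.95 -2.13
at 19.55 [ 562.1 -105.4  278.2] [-1.7975e+02  3.0000e-02  9.6720e+01] shift [0.3 1.  2.1] turn [-0.0044  0.0006 -0.0014]
[ 0.089 -0.06  -0.024  0.012 -0.072  0.079]
0 px/deg 0.38985176914443875 [-0.44 -0.46 -0.54 -0.6  -0.53 -0.5  -0.46 -0.45]
40 px/deg 1.3192228635111105 [-0.64 -0.61 -0.64 -0.67 -0.66 -0.6  -0.65 -0.63]
```

Call:
servo_tool --pt "0 0 0 0 0 0 0" --pt "0 0 0 0 0 0 0" --pt "0 0 0 0 0 0 0" --pt "0 0 0 0 0 0 0" --pt "0 0 0 0 0 0 0"

```text
time: 20.1
tool_pos: [562.1, -105.4, 278.1]
tcp_rot: [-179.8, 0.0, 96.7]
ft_force: [-2.5, -2.0, -1.0]
finger_gap: 7.8
```

```bash
python3 chk.py && python3 -c "
from h import *
a=snapshot('top');c=cam('top');h=cv2.cvtColor(a,cv2.COLOR_BGR2HSV)
m=((h[...,1]<60)&(h[...,2]>120)).astype(np.uint8);mm=np.zeros_like(m);mm[175:226,236:272]=1
k=max(cv2.findContours(m*mm,0,2)[0],key=cv2.contourArea);print(cv2.minAreaRect(np.array([ray(c,u,v,121)[:2] for u,v in k[:,0]],np.float32)))
"
```

```text
20.1 lid 40.141937742020886 r 251.34245554858595 dy -0.33932191548734814 F [-2.5 -2.  -1. ] [-1.7975e+02  3.0000e-02  9.6720e+01] gap 7.789030004841418
to go locker x,z 0.95 -2.12
at 20.1 [ 562.1 -105.4  278.1] [-1.7975e+02  3.0000e-02  9.6720e+01] shift [0.3 1.  2.1] turn [-0.0044  0.0006 -0.0014]
[-0.093 -0.05   0.053  0.119 -0.046  0.035]
0 px/deg 0.38985176914443875 [-0.44 -0.46 -0.54 -0.6  -0.53 -0.5  -0.46 -0.45]
40 px/deg 1.3192228635111105 [-0.62 -0.6  -0.64 -0.69 -0.65 -0.59 -0.62 -0.61]
((547.764892578125, 84.44126892089844), (111.26776123046875, 49.71308517456055), 6.9250664710998535)
```

The lid is steady at 40° and the plate is still on its pins at 6.9°. Handing in.

```bash
python3 -c "
from h import *
print(hand_in())"
```

```text
the job is handed in; nothing more can be done
None
```

I set the backplate over both pins and let go of it. Then I took the lid by its bar, raised it to about 40° and handed in at about 20 s with the gripper still holding it.

**Backplate:** The plate touched down at the expected height, about 9 N when pressed lightly. The picture after release showed both pins through the holes and the plate flat. A last top-camera measurement matched its place on the pins to about 2 mm, heading 6.9°.

**Lid:** The arm's position gives 40.1° and the top camera about 39.9°, with no change over the last 0.5 s.

**Checks that disagreed:**
- The bar's measured radius about the hinge came out about 2 mm large, probably from slight slip in the grip.
- The finger gap on the 10 mm bar reads 7.9 mm, but it was stable and carried the lid's weight throughout.
- The scene-camera check of the lid angle was too unclear to use, because other grey parts lay in view.

I did not measure the bystanders again at the end; no unexpected contact force showed in the readings after each move.

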